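Back off the left-hand rotor nut of a sesame mill

ROBOT

A 7-joint arm with a two-finger parallel gripper is mounted at the origin on the work surface. World frame = base frame: x ahead of the robot, y to its left, z up, the work surface at z = 0. Lengths are in m, angles in degrees, forces in N, time in s.
With the tool pointing down it reaches from about 0.4 to 0.9 m from the base axis. Payload 5.6 kg.
Tool frame: the origin (TCP) lies at the very end of the fingers, on their centre line; the grasp point (between the pads) lies 19 mm behind it; z points along the fingers, y is the line along which they close (so a half turn about z gives the same grasp; the last joint's range is limited). The gripper opens to 92 mm and grips with 3 to 60 N. Pads are 20 mm wide; open, the fingers measure 128 mm over their backs; the gripper's body (75 mm by 189 mm) begins 69 mm behind the grasp point.
Start: joints at [63.312, 26.786, -0.665, 91.828, 0.344, 61.387, -3.226], TCP at [0.267, -0.593, 0.215] pointing down, gripper open.
Joint ranges: [-144.91, 144.91], [-17.63, 115.5], [-89.93, 88.59], [15.96, 139.68], [-74.01, 254.01], [8.47, 105.57], [-167.45, 167.45]. Speed limits (degrees/s): [147.25, 147.25, 180, 180, 180, 180, 180].

INTERFACE

Orientations are given as a 3x3 rotation matrix whose columns are the frame's x, y, z axes.
In Python, from plant import r gives the robot as it stands.
- The arm moves only by the tool drive_tool, never from a script. Its argument "increments" is a list of rows, each a list of 3 entries, a list of its own where there are three numbers: the shift along the tool's x, y, z in units of 0.03 m (1.0 is 0.03 m), then the turn about the tool's z in units of 8 degrees (1.0 is 8 degrees), then the opening, from -1 (shut) to 1 (fully open). A call has exactly 10 rows; each row shifts and turns the commanded pose from where the row before left it, along the tool's axes as they then stand; what a row does not reach is not made up. A row lasts 1/10 s, in which the tool goes at most 50 mm and 8.59 degrees, less where a joint would pass 70% of its speed; a pose out of reach is approached as far as the arm can. A call with a number of a shift or a turn outside -1 to 1 is refused whole. A call with a gripper value outside its range is refused whole. The fingers move at their own pace and stop on an object; the grip force is fixed at half the most. Time passes only in rows, so rows that do not move let the fingers close, or fill a call up. It gives the time, the measured TCP pose, the force, the opening and the grip force at its end, in the units of the state.
- r.get_obs(): the state, without advancing time (a new reading comes with each control period).
- r.capture(name): name is "side" or "top"; returns the picture (420x560x3 uint8, red, green, blue); there is no depth.
- r.camera_info(name): a dict with "K" (3x3 intrinsics, pixels), "k1" (the pictures are not rectified: a ray, as slopes to the right and down, at radius r is drawn at 1 + k1 r^2 times it, then the intrinsics apply), "cam_to_world" (4x4, takes a point from camera to world coordinates). Camera axes: x right, y down, z forward; pixel columns grow to the right and rows downward; lengths in m; the calibration is good to about 2 mm. A picture is of the moment at which its call begins. camera_info takes no time and is no camera call.
- r.finish_job(): hands the job in; it is judged then, once.
The state is a dict: "t": time; "qpos": joint angles; "dq": joint speeds; "effort": joint torques, N m; "tcp_pos": TCP position; "eef_rot": TCP orientation; "wrist_force": force on the tool from outside, world axes, zero at the start; "wrist_torque": the same for the moment, N m; "gripper_width": finger opening in m; "grasp_force": force on a finger pad.
Only numpy, scipy, OpenCV 4.12 (cv2) and the standard library are available. Lean on these libraries where they do the work, as an engineer would, in place of code of your own. Each camera call takes 0.05 s, during which the arm holds its last target. There are 200 camera calls.

TASK

At the halva stall the mill with the red bar nut has to come apart for cleaning. Its nut has a left-hand thread, so the usual loosening direction only tightens it: loosen the red nut until its white end points at the white dot on the loosened side, without tightening it any further first, and let go of it. Leave the blue nut of the other mill and the black tahini tub as they are.

Things in the scene. Friction and masses are not known exactly. Their poses are not given: they have to be found in the camera images.
- red_nut_grip (a point): Grip centre of the red bar nut on a fixed mill (round, white and aluminium, 180 mm across), on its turning axis. Bar 66 long, 16 wide (grip this), 30 high; point 17 below its top, 29 above the mill's flat grey stone, which is 170 mm above the counter, bare but for a 6 mm high, 40 mm wide washer under the nut. x axis along the bar; its outer 16 mm at -x are white, the rest red; z up.
- red_nut (a joint): Turn of the red nut, rad; grows CLOCKWISE from above, which loosens (left-hand thread) and lifts it 1.6 mm per rad. Starts tight, 0 to 0.12; at 0 the white end points along the mill's spout. 14 mm white dots on the stone, 54 mm from the axis, lie 65 degrees either side of that: 1.13 is the loose one. Falling values tighten, hard stop at -0.4. Friction 0.15 N m; stays where left.
- blue_nut (a joint): Turn, rad, of the nut of the other, otherwise identical mill: blue bar with a white end, ordinary right-hand thread; 0 to 0.12 at the start, grows counterclockwise from above. Not to be turned.
- tub_center (a point): Centre of a closed black tahini tub with a cream label, 112 mm across its lid, 112 mm high, 0.9 kg, standing loose on the counter on the far side of the mills; 56 mm above its underside. Not to be moved.

How it is judged (in metres and radians):
At the end, for the whole second after the job is handed in: The red nut is at rest, turned clockwise so that its white end points at the dot on the loosened side within 13 degrees (joint 0.9 to 1.37 rad); the blue nut is not turned by more than about 10 degrees and the tub has not moved by 30 mm (value of joint red_nut between 0.9 and 1.37 rad and velocity of joint red_nut between -0.05 and 0.05 rad/s and value of joint blue_nut between -0.2 and 0.32 rad and distance of tub_center from where it was at the start of the episode below 0.03 m); the robot touches nothing.
It fails at once if the red nut is tightened further (beyond -0.25 rad) (value of joint red_nut below -0.25 rad).
It fails at once if the blue nut is turned (value of joint blue_nut below -0.2 rad or value of joint blue_nut above 0.32 rad).
It fails at once if the tahini tub is shoved or knocked over (distance of tub_center from where it was at the start of the episode above 0.03 m or angle between tub_center's own z axis and vertical above 0.3 rad).
It also fails if it takes over 32 s, if anything falls off the work surface, if the arm or the gripper's body presses on something with over 40 N, if the wrist force passes 120 N, or if a joint passes its speed limit or range.

## Working session

There is one attempt and no reset: what is moved stays moved. The work goes in short steps, Python scripts to look and compute and a tool call to move; the robot and the scene stay as the last step left them, time stands still between calls to the robot, and variables do not carry over. Pictures are saved under pics/ and viewed, at most 10 in all, crops included, and the job is handed in when it is done.

Besides the shell and the picture viewer there is one more tool, called as name(argument=value, ...), one argument or row to a line, values as JSON. drive_tool: Moves the arm, as the interface text tells. Its arguments: {"type":"object","properties":{"increments":{"type":"array"}},"required":["increments"]}

```bash
mkdir -p pics
python3 - <<'E'
from plant import r
import cv2,numpy as np
for n in("side","top"):
    cv2.imwrite(f"pics/{n}0.png",r.capture(n)[:,:,::-1]); c=r.camera_info(n); print(n,{k:np.round(v,4).tolist() for k,v in c.items()})
o=r.get_obs(); print(o["t"],o["tcp_pos"],np.round(o["eef_rot"],3).tolist(),o["gripper_width"])
E
```

```text
side {'K': [[417.6987, 0.0, 285.1791], [0.0, 417.6987, 206.2127], [0.0, 0.0, 1.0]], 'k1': -0.0311, 'cam_to_world': [[0.901, -0.2155, 0.3766, 0.3417], [-0.4338, -0.4612, 0.774, -0.6191], [0.0069, -0.8607, -0.509, 0.5725], [0.0, 0.0, 0.0, 1.0]]}
top {'K': [[460.5333, 0.0, 274.1874], [0.0, 460.5333, 211.951], [0.0, 0.0, 1.0]], 'k1': 0.0452, 'cam_to_world': [[-0.0143, -0.9997, 0.0221, 0.6024], [-0.9999, 0.0141, -0.007, 0.0138], [0.0067, -0.0222, -0.9997, 1.0761], [0.0, 0.0, 0.0, 1.0]]}
0.1 [ 0.26644003 -0.59232158  0.21375549] [[0.912, 0.41, -0.001], [0.41, -0.912, 0.001], [-0.0, -0.002, -1.0]] 0.09211910180971758
```

View pics/side0.png

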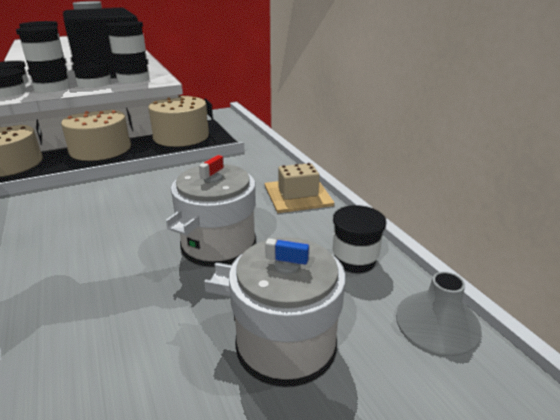

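View pics/top0.png

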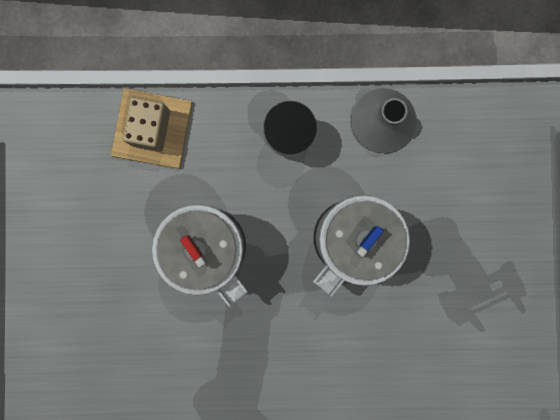

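The side view shows the red nut at about (211,168) and the blue at (288,251). The top view shows red at (193,250), blue at (371,241), the tub at (290,127), and red's white dots at (223,244) and (183,274). I'll crop in on the red mill in both.

Run:
```python
import cv2,numpy as np
a=cv2.imread("pics/top0.png")[200:305,145:250]; b=cv2.imread("pics/side0.png")[145:215,165:260]
a=cv2.resize(a,(420,420),interpolation=cv2.INTER_CUBIC)  #x4
b=cv2.resize(b,(380,280),interpolation=cv2.INTER_CUBIC) #x4
o=np.zeros((420,800,3),np.uint8);o[:,:420]=a;o[:280,420:]=b
cv2.imwrite("pics/crop.png",o)
```

```text
(no output)
```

View pics/crop.png

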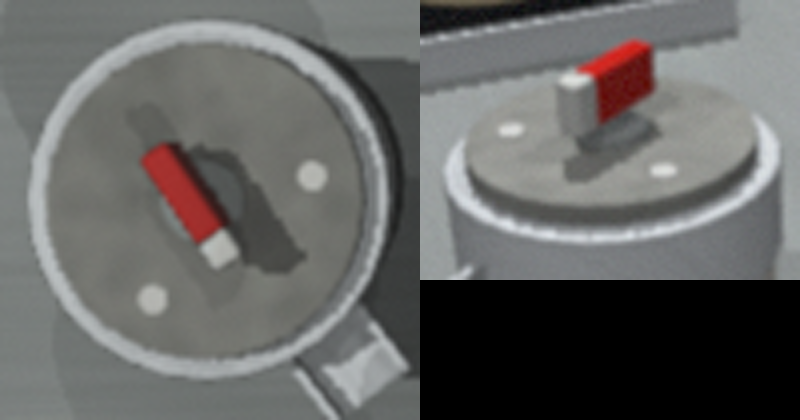

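```bash
cat > h.py <<'E'
from plant import r
import cv2,numpy as np
def ray(n,u,v):
    c=r.camera_info(n); d=np.array([c["k1"],0,0,0,0.])
    p=cv2.undistortPoints(np.array([[[u,v]]],float),c["K"],d)[0,0]
    T=c["cam_to_world"]; return T[:3,3],T[:3,:3]@[p[0],p[1],1]
def tri(a,b):
    (o,d),(p,e)=ray("top",*a),ray("side",*b)
    s=np.linalg.lstsq(np.c_[d,-e],p-o,rcond=None)[0]
    x,y=o+s[0]*d,p+s[1]*e; return (x+y)/2,np.linalg.norm(x-y)
def plane(n,uv,z):
    o,d=ray(n,*uv); return o+d*(z-o[2])/d[2]
E
python3 - <<'E'
from h import *
t=lambda x,y:((x+.5)/4-.5+145,(y+.5)/4-.5+200)
s=lambda x,y:((x-420+.5)/4-.5+165,(y+.5)/4-.5+145)
for k,a,b in(("dotL",(152,299),(511,130)),("dotR",(312,176),(663,170)),("nuttop",(188,206),(607,62)),("redend",(156,152),(646,44)),("whiteend",(222,261),(574,79))):
    print(k,*tri(t(*a),s(*b)))
w,e,L,R=[plane("top",t(*p),z)[:2] for p,z in(((222,261),.216),((156,152),.216),((152,299),.17),((312,176),.17))]
print("bar",w,e,(w+e)/2,np.linalg.norm(w-e),np.degrees(np.arctan2(*(w-e)[::-1])))
u=L-R; m=(L+R)/2; n=np.array([u[1],-u[0]])/np.linalg.norm(u)
ax=[m+s*n*.054*np.cos(np.radians(65)) for s in(1,-1)]
print("dots",L,R,np.linalg.norm(u),.108*np.sin(np.radians(65)),ax,np.degrees(np.arctan2(*n[::-1])))
E
```

```text
dotL [0.50255083 0.18800502 0.17180133] 0.0012707178616326645
dotR [0.56115895 0.10952168 0.17230987] 0.0014502271291074642
nuttop [0.5506127  0.16290742 0.21250418] 9.505523877307826e-05
redend [0.5762584  0.17753756 0.21208996] 0.0006504856117410636
whiteend [0.52662388 0.14647578 0.21453846] 0.0035821222909509344
bar [0.52503743 0.14680917] [0.57607033 0.17690522] [0.55055388 0.1618572 ] 0.05924634330186526 -149.4705265761518
dots [0.50296842 0.18816359] [0.56174126 0.10952417] 0.09817537788827398 0.0978812409999582 [array([0.55063499, 0.16250594]), array([0.51407469, 0.13518182])] 36.77338198017757
```

drive_tool(
  increments=[
    [[0, 0, -1], 0, 1],
    [[0, 0, -1], 0, 1],
    [[0, 0, -1], 0, 1],
    [[0, 0, -1], 0, 1],
    [[0.8, -0.8, 0], 0, 1],
    [[0.8, -0.8, 0], 0, 1],
    [[0.8, -0.8, 0], 0, 1],
    [[0.8, -0.8, 0], 0, 1],
    [[0.8, -0.8, 0], 0, 1],
    [[0.8, -0.8, 0], 0, 1],
  ],
)

```text
t: 1.1
tcp_pos: [0.3391, -0.4008, 0.3343]
eef_rot: [[0.912, 0.41, -0.0], [0.41, -0.912, 0.0], [-0.0, -0.0, -1.0]]
wrist_force: [0.8, -0.6, -0.7]
gripper_width: 0.0918
grasp_force: 0.0
```

drive_tool(
  increments=[
    [[0.9, -0.9, 0], 0, 1],
    [[0.9, -0.9, 0], 0, 1],
    [[0.9, -0.9, 0], 0, 1],
    [[0.9, -0.9, 0], 0, 1],
    [[0.9, -0.9, 0], 0, 1],
    [[0.9, -0.9, 0], 0, 1],
    [[0.9, -0.9, 0], 0, 1],
    [[0.9, -0.9, 0], 0, 1],
    [[0.9, -0.9, 0], 0, 1],
    [[0.9, -0.9, 0], 0, 1],
  ],
)

```text
t: 2.1
tcp_pos: [0.4744, -0.0439, 0.3344]
eef_rot: [[0.912, 0.41, -0.0], [0.41, -0.912, -0.0], [-0.0, 0.0, -1.0]]
wrist_force: [0.2, -0.4, -0.6]
gripper_width: 0.0918
grasp_force: 0.0
```

```bash
cat > to.py <<'E'
from h import *
import sys
def rel(target,xang):
    o=r.get_obs(); R=o["eef_rot"]; a=np.degrees(np.arctan2(R[1,0],R[0,0]))
    print("t",o["t"],"tcp",np.round(o["tcp_pos"],4),"xang",a,"z",np.round(R[:,2],3),"q",np.round(o["qpos"],1),"w",o["gripper_width"],"F",np.round(o["wrist_force"],1),"g",o["grasp_force"])
    print("shift units",np.round(R.T@(np.array(target)-o["tcp_pos"])/.03,3),"turn units",(a-xang)/8)
rel([float(v) for v in sys.argv[1:4]],float(sys.argv[4]))
E
python3 to.py .5506 .1622 .26 30.5
```

```text
t 2.1 tcp [ 0.4744 -0.0439  0.3344] xang 24.211514357129822 z [-0. -0. -1.] q [ 26.4   5.3 -26.6 105.1   2.5  70.2 -66.8] w 0.09175909421755525 F [ 0.2 -0.4 -0.6] g 0.0
shift units [ 5.134 -5.226  2.479] turn units -0.7860607053587723
```

drive_tool(
  increments=[
    [[0.85, -0.86, 0], 0, 1],
    [[0.85, -0.86, 0], 0, 1],
    [[0.85, -0.86, 0], 0, 1],
    [[0.85, -0.86, 0], 0, 1],
    [[0.85, -0.86, 0], 0, 1],
    [[0.8, -0.85, 0], 0, 1],
    [[0, 0, 0.7], -0.8, 1],
    [[0, 0, 0.7], 0, 1],
    [[0, 0, 0], 0, 1],
    [[0, 0, 0], 0, 1],
  ],
)

```text
t: 3.1
tcp_pos: [0.5491, 0.1575, 0.2926]
eef_rot: [[0.861, 0.509, -0.001], [0.509, -0.861, -0.0], [-0.001, -0.0, -1.0]]
wrist_force: [-0.4, 0.0, 0.5]
gripper_width: 0.0918
grasp_force: 0.0
```

```bash
python3 to.py .5506 .1622 .184 30.5
python3 - <<'E'
from h import *
a=r.capture("top")[:,:,::-1][190:310,130:260]; b=r.capture("side")[:,:,::-1][90:220,150:270]
o=np.zeros((520,800,3),np.uint8);o[:369,:400]=cv2.resize(a,(400,369),interpolation=cv2.INTER_CUBIC);o[:433,400:]=cv2.resize(b,(400,433),interpolation=cv2.INTER_CUBIC)
cv2.imwrite("pics/c2.png",o)
E
```

```text
t 3.1 tcp [0.5491 0.1575 0.2926] xang 30.590991486399236 z [-0.001 -0.    -1.   ] q [  8.1  19.1 -34.5  96.2  11.5  68.3 -88.6] w 0.0917596600706291 F [-0.4  0.   0.5] g 0.0
shift units [ 0.126 -0.11   3.618] turn units 0.011373935799904533
```

View pics/c2.png

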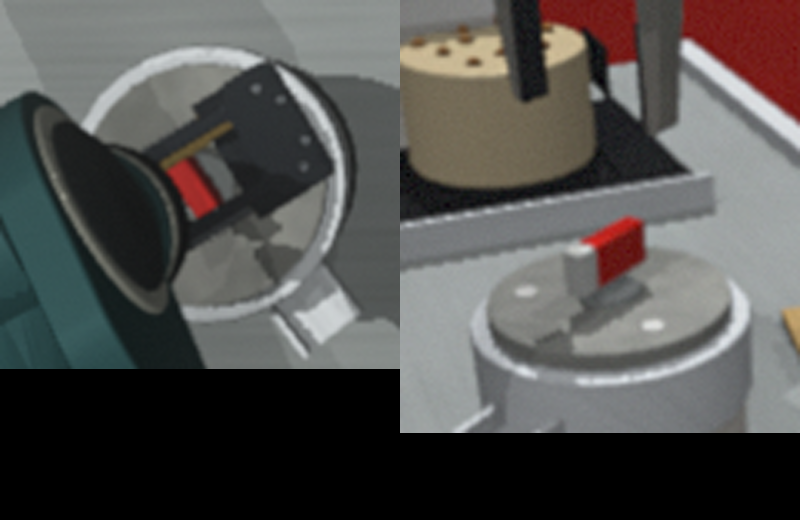

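The pictures show the fingers straddling the bar: in the side crop the fingers are above at about (525,95) and (657,130), with the nut at (605,255). I'll lower, then close.

drive_tool(
  increments=[
    [[0.13, -0.11, 0.6], 0, 1],
    [[0, 0, 0.7], 0, 0.5],
    [[0, 0, 0.7], 0, 0.3],
    [[0, 0, 0.7], 0, 0.2],
    [[0, 0, 0.5], 0, 0.2],
    [[0, 0, 0.4], 0, 0.2],
    [[0, 0, 0], 0, 0.2],
    [[0, 0, 0], 0, 0],
    [[0, 0, 0], 0, 0],
    [[0, 0, 0], 0, 0],
  ],
)

```text
t: 4.2
tcp_pos: [0.5514, 0.1627, 0.1854]
eef_rot: [[0.861, 0.509, 0.002], [0.509, -0.861, 0.0], [0.001, 0.0, -1.0]]
wrist_force: [-0.2, 0.3, -0.3]
gripper_width: 0.0463
grasp_force: 0.0
```

```bash
python3 to.py .5506 .1622 .184 30.5
python3 - <<'E'
from h import *
a=r.capture("top")[:,:,::-1][190:310,130:260]; b=r.capture("side")[:,:,::-1][90:220,150:270]
o=np.zeros((440,800,3),np.uint8);o[:369,:400]=cv2.resize(a,(400,369),interpolation=cv2.INTER_CUBIC);o[:433,400:]=cv2.resize(b,(400,433),interpolation=cv2.INTER_CUBIC)
cv2.imwrite("pics/c3.png",o)
E
```

```text
t 4.2 tcp [0.5514 0.1627 0.1854] xang 30.61806554652095 z [ 0.002  0.    -1.   ] q [  5.6  25.4 -32.6 102.6  16.1  56.5 -92.8] w 0.04629353149726547 F [-0.2  0.3 -0.3] g 0.0
shift units [-0.031  0.002  0.048] turn units 0.014758193315118628
```

View pics/c3.png

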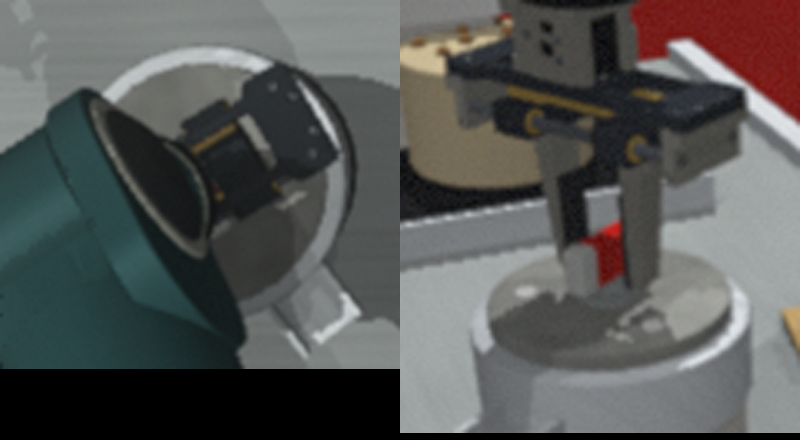

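The side crop shows the bar at (600,260) between the fingers, with the fingertips just above the stone. Closing now.

drive_tool(
  increments=[
    [[0, 0, 0], 0, -0.3],
    [[0, 0, 0], 0, -0.5],
    [[0, 0, 0], 0, -0.6],
    [[0, 0, 0], 0, -0.8],
    [[0, 0, 0], 0, -1],
    [[0, 0, 0], 0, -1],
    [[0, 0, 0], 0, -1],
    [[0, 0, 0], 0, -1],
    [[0, 0, 0], 0, -1],
    [[0, 0, 0], 0, -1],
  ],
)

```text
t: 5.3
tcp_pos: [0.5505, 0.163, 0.1846]
eef_rot: [[0.86, 0.51, -0.0], [0.51, -0.86, 0.001], [-0.0, -0.001, -1.0]]
wrist_force: [-1.8, 4.4, 1.6]
gripper_width: 0.0156
grasp_force: 29.6
```

drive_tool(
  increments=[
    [[0, 0, 0], 0.2, -1],
    [[0, 0, -0.005], 0.4, -1],
    [[0, 0, -0.005], 0.4, -1],
    [[0, 0, -0.005], 0.4, -1],
    [[0, 0, -0.005], 0.4, -1],
    [[0, 0, -0.005], 0.4, -1],
    [[0, 0, -0.005], 0.4, -1],
    [[0, 0, 0], 0.4, -1],
    [[0, 0, 0], 0, -1],
    [[0, 0, 0], 0, -1],
  ],
)

```text
t: 6.3
tcp_pos: [0.5504, 0.1632, 0.1853]
eef_rot: [[0.993, 0.116, -0.001], [0.116, -0.993, 0.001], [-0.0, -0.001, -1.0]]
wrist_force: [-2.6, 4.5, 0.5]
gripper_width: 0.0159
grasp_force: 29.6
```

```bash
python3 to.py .5506 .1622 .1856 -28.2; python3 -c "
from plant import r;print(r.get_obs()['wrist_torque'])"
```

```text
t 6.3 tcp [0.5504 0.1632 0.1853] xang 6.684119788555038 z [-0.001  0.001 -1.   ] q [   1.8   24.4  -27.5  102.9   13.2   56.  -114.4] w 0.015926414530460363 F [-2.6  4.5  0.5] g 29.610291123390198
shift units [ 0.001  0.035 -0.01 ] turn units 4.36051497356938
[1.07425934 0.66859449 0.06137208]
```

drive_tool(
  increments=[
    [[0, 0.02, 0], 0.4, -1],
    [[0, 0, -0.005], 0.6, -1],
    [[0, 0, -0.005], 0.6, -1],
    [[0, 0, -0.005], 0.6, -1],
    [[0, 0, -0.005], 0.6, -1],
    [[0, 0, -0.005], 0.6, -1],
    [[0, 0, -0.005], 0.6, -1],
    [[0, 0, 0], 0.4, -1],
    [[0, 0, 0], 0, -1],
    [[0, 0, 0], 0, -1],
  ],
)

```text
t: 7.3
tcp_pos: [0.5506, 0.1636, 0.1863]
eef_rot: [[0.879, -0.477, -0.0], [-0.477, -0.879, 0.002], [-0.001, -0.002, -1.0]]
wrist_force: [-1.9, 5.6, -1.4]
gripper_width: 0.016
grasp_force: 29.7
```

```bash
python3 to.py .5506 .1622 .1856 -28.2
python3 - <<'E'
from h import *
b=r.capture("side")[:,:,::-1][90:220,150:270]
cv2.imwrite("pics/c4.png",cv2.resize(b,(480,520),interpolation=cv2.INTER_CUBIC))
E
```

```text
t 7.3 tcp [0.5506 0.1636 0.1863] xang -28.471554341298454 z [-0.     0.002 -1.   ] q [  -3.8   23.1  -20.3  103.2    9.4   55.4 -146.4] w 0.015982193804153576 F [-1.9  5.6 -1.4] g 29.677264988422394
shift units [0.024 0.04  0.023] turn units -0.03394429266230681
```

View pics/c4.png

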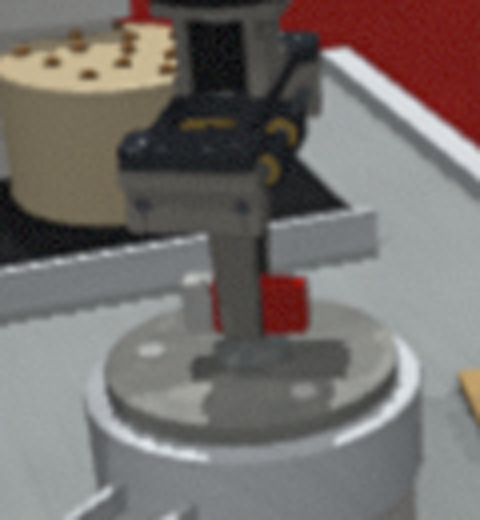

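The white end at (195,300) now points toward the left dot at (151,350), as intended. Releasing and lifting clear.

drive_tool(
  increments=[
    [[0, 0, 0], 0, -0.5],
    [[0, 0, 0], 0, 0],
    [[0, 0, 0], 0, 0],
    [[0, 0, 0], 0, 0],
    [[0, 0, 0], 0, 0],
    [[0, 0, -0.3], 0, 0],
    [[0, 0, -0.7], 0, 0],
    [[0, 0, -1], 0, 0],
    [[0, 0, -1], 0, 0],
    [[0, 0, -1], 0, 0],
  ],
)

```text
t: 8.35
tcp_pos: [0.5508, 0.1619, 0.3083]
eef_rot: [[0.878, -0.478, 0.001], [-0.478, -0.878, 0.0], [0.0, -0.0, -1.0]]
wrist_force: [0.9, 0.3, 0.3]
gripper_width: 0.046
grasp_force: 0.0
```

drive_tool(
  increments=[
    [[-1, 0, -0.5], 0, 0],
    [[-1, 0, 0], 0, 0],
    [[-1, 0, 0], 0, 0],
    [[-1, 0, 0], 0, 0],
    [[0, 0, 0], 0, 0],
    [[0, 0, 0], 0, 0],
    [[0, 0, 0], 0, 0],
    [[0, 0, 0], 0, 0],
    [[0, 0, 0], 0, 0],
    [[0, 0, 0], 0, 0],
  ],
)

```text
t: 9.35
tcp_pos: [0.4459, 0.219, 0.3211]
eef_rot: [[0.878, -0.479, -0.001], [-0.479, -0.878, -0.0], [-0.0, 0.0, -1.0]]
wrist_force: [0.1, 0.7, -0.3]
gripper_width: 0.046
grasp_force: 0.0
```

Run:
```python
from h import *
a=r.capture("top")[:,:,::-1]; b=r.capture("side")[:,:,::-1]
o=np.zeros((400,800,3),np.uint8);o[:369,:400]=cv2.resize(a[190:310,130:260],(400,369),interpolation=cv2.INTER_CUBIC);o[:300,400:]=cv2.resize(b,(400,300))
cv2.imwrite("pics/c5.png",o)
```

```text
(no output)
```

View pics/c5.png

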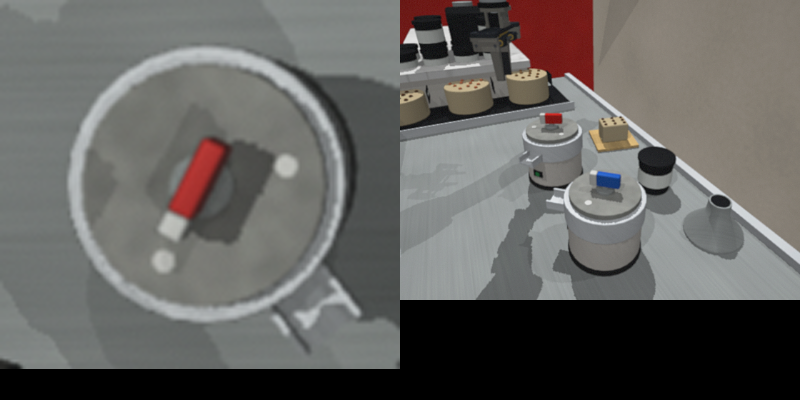

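The white end at (173,227) points at the loosened-side dot at (163,261), the blue nut and tub look unmoved, and the gripper is clear.

```bash
python3 -c "
from plant import r;print(r.finish_job())"
```

```text
the job is handed in; nothing more can be done
None
```

The red nut is turned about 59° clockwise, so its white end points at the dot on the loosened side; the gripper has let go, the blue nut and tub look unmoved in the last picture, and the job was handed in at about 9.5 s (no verdict was returned).

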